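Free a hung-up wheel at the parts feeder and reset the alarm

ROBOT

A 6-joint arm with a two-finger parallel gripper is mounted at the origin on the work surface. World frame = base frame: x ahead of the robot, y to its left, z up, the work surface at z = 0. Lengths are in mm, angles in rad, forces in N, time in s.
With the tool pointing down it reaches from about 275 to 1000 mm from the base axis. Payload 8.4 kg.
Tool frame: the origin (TCP) lies at the centre of the arm's flange, where the gripper is bolted on; the fingertips stand 173 mm ahead of it and the grasp point (between the pads) lies 155 mm ahead of it (r.nose_length is the distance from the TCP to the fingertips, in mm); z points along the fingers, y is the direction in which the jaws open and shut (so a half turn about z gives the same grasp; the last joint's range is limited). The gripper opens to 85 mm and grips with 20 to 120 N. Pads are 22 mm wide; open, the fingers measure 114 mm over their backs; the gripper's body (76 mm by 85 mm) begins 54 mm behind the grasp point. The pads swing forward as they close: fully open they stand 13 mm farther back than shut.
Start: joints at [1.129, 0.353, 1.633, -0, 1.155, -0.002], TCP at [266.099, 565.527, 404.681] pointing down, gripper open.
Joint ranges: [-2.63, 2.63], [-0.92, 2.1], [0.06, 2.66], [-1.3, 4.44], [0, 2.69], [-3.02, 3.02]. Speed limits (rad/s): [2.22, 2.22, 2.79, 3.14, 3.14, 3.14].

INTERFACE

Orientations are given as [roll, pitch, yaw] about the fixed x, y, z axes, in that order (R = Rz(yaw) Ry(pitch) Rx(roll)).
In Python, from rig import r, grab_frame, workorder gives the robot as it stands.
- The arm moves only by the tool carry_out, never from a script. Its argument "steps" is a list that holds one entry, the list of rows, each a list of 5 numbers: the opening in per cent of the stroke, from 0 (shut) to 100 (fully open), then the shift along the tool's x, y, z in m, then the turn about the tool's z in degrees. In form: [[[jaw, x, y, z, spin], ...]]. A call has 1 to 8 rows; each row is the pose to reach, as a shift and turn from the pose measured when the call began, along the tool's axes at that moment; what a row does not reach only later rows make up. A row lasts 1/10 s, in which the tool goes at most 50 mm and 8.59 degrees, less where a joint would pass 70% of its speed; a pose out of reach is approached as far as the arm can. A call with a gripper value outside its range is refused whole. The fingers move at their own pace and stop on an object; "squeeze" is the grip in N (left out, the last holds). Time passes only in rows, so rows that repeat a pose let the fingers close. It gives the time, the measured TCP pose, the force and the opening at its end, in the units of the state.
- r.sense(): the state, without advancing time (a new reading comes with each control period).
- grab_frame(name): name is "side" or "top"; returns a dict with "image" (480x640x3 uint8, red, green, blue), "intrinsics" (3x3 intrinsics, pixels), "D" ([k1, k2, p1, p2, k3] as OpenCV has them; the pictures are not rectified), "eye" and "rotation" of the camera in the world. Camera axes: x right, y up, looking along -z (the intrinsics and any distortion apply to the point x, -y, -z); pixel columns grow to the right and rows downward; lengths in mm; the calibration is good to about 2 mm. A picture is of the moment at which its call begins. There is no depth.
- workorder.sign_off(): hands the job in, once; it reports no verdict.
The state is a dict: "clock": time; "qpos": joint angles; "qvel": joint speeds; "joint_efforts": joint torques, N m; "eef_pos": TCP position; "tcp_rot": TCP orientation; "contact_force": force on the tool from outside, world axes, zero at the start; "wrist_torque": the same for the moment, N m; "opening": opening from 0.0 (shut) to 1.0 (fully open).
Only numpy, scipy, OpenCV 4.12 (cv2) and the standard library are available. Lean on these libraries where they do the work, as an engineer would, in place of code of your own. Each camera call takes 0.05 s, during which the arm holds its last target.

TASK

A black wheel has hung up half-way along the feeder's straight track. With the fingertips nudge it gently along the track until it rests fully against the brass end stop, without lifting it and without disturbing the three wheels waiting behind it; then press the blue reset key on the operator station, let it spring back, and withdraw. Leave the other keys, the red mushroom stop and everything else on the bench alone.

Things in the scene. Friction and masses are not known exactly. Their poses are not given: they have to be found in the camera images.
- hung: the wheel that has hung up: black five-spoke plastic wheel lying flat, 44 mm across, 16 mm thick, about 20 g. It lies by itself on the steel track between the waiting wheels and the brass stop. Origin: centre of its underside.
- feeder: the parts feeder (fixed): cream bowl of wheels (260 mm across, wall up to 166 mm high, centre at x = 106, y = 450 mm) and the straight level track from it. Origin: on the table, plumb under the place where the wheel's centre must end. Its -y axis points along the track the way the wheels travel (bowl to stop), x across, z up. The track floor is 140 mm above the table.
- nest (a point): on the track floor, 140 mm above the table: where the centre of the wheel's underside is when it rests against the stop; feeder's axes. Side guides 47 mm apart rise 5 mm above the floor, so the wheels' upper 11 mm stand free. The brass stop's face is 22 mm beyond this point; the stop is 16 mm high. Two sensor heads beside it: 38 to 50 mm off the middle, tops 158 mm above the table.
- wait1: the first waiting wheel on the track, nearest to the hung one, at least 65 mm of free track between their rims: black five-spoke plastic wheel lying flat, 44 mm across, 16 mm thick. Origin: centre of its underside. Not to be disturbed.
- wait2: the second waiting wheel: black five-spoke plastic wheel lying flat, 44 mm across, 16 mm thick. Not to be disturbed.
- wait3: the third waiting wheel, nearest to the bowl: black five-spoke plastic wheel lying flat, 44 mm across, 16 mm thick. Not to be disturbed.
- panel: the operator station (fixed): light grey box on the table, 85 x 285 mm, 65 mm high, controls in a row along its y axis. Origin: centre of its underside. Four round push keys in dark housings, 46 mm apart, in an order that differs from start to start; at the +y end, 98 mm from the middle, a red mushroom stop (40 mm across, top 103 mm above the table).
- reset_top (a point): centre of the top face of the blue reset key (cap 25 mm across), 83 mm above the table when not pressed; moves with the cap. Pressed straight down.
- reset (a joint): how far the blue reset key is pressed: 0 out, 0.006 m fully down. Sprung: 1.2 N starts it, about 4 N takes it fully down; it registers at 3 mm and springs back when let go.
- start (a joint): how far the green start key is pressed, m (leave alone)
- stop (a joint): how far the red flat stop key is pressed, m (leave alone)
- jog (a joint): how far the yellow jog key is pressed, m (leave alone)
- estop (a joint): how far the red mushroom stop is pressed, m (leave alone)
- sample: a loose black five-spoke plastic wheel lying flat, 44 mm across, 16 mm thick, on the table in front of the track (leave alone). Origin: centre of its underside.
- driver: a screwdriver with an orange handle, 160 mm long, lying on the table (leave alone)
- oil: a small clear oil bottle with a red cap, 38 mm across, 100 mm tall, standing on the table (leave alone)
- gauge: a steel plug gauge, 28 mm across at the foot, 85 mm tall, standing on the table (leave alone)

How it is judged:
By the outcome, as a careful person would: the job done as asked, in the order asked, and still so for the second after the job is handed in, with the robot touching nothing.
It also fails if it takes over 48 s, if anything falls off the work surface, if the arm or the gripper's body presses on something with over 40 N, if the wrist force passes 120 N, or if a joint passes its speed limit or range.

## Working session

There is one attempt and no reset: what is moved stays moved. The work goes in short steps, Python scripts to look and compute and a tool call to move; the robot and the scene stay as the last step left them, time stands still between calls to the robot, and variables do not carry over. Pictures are saved under pics/ and viewed, and the job is handed in when it is done.

Besides the shell and the picture viewer there is one more tool, called after "Emit:" in YAML: its name, and indented under it one key for each argument. carry_out: Moves the arm, as the interface text tells. Its arguments: {"type":"object","properties":{"steps":{"type":"array","items":{"type":"array","items":{"type":"array","items":{"type":"number"}}}},"squeeze":{"type":"number"}},"required":["steps"]}

```bash
ls; mkdir -p pics
python3 - <<'E'
from rig import r, grab_frame, workorder
import cv2
print(r.sense(), r.nose_length)
for n in ("side","top"):
    f=grab_frame(n); cv2.imwrite(f"pics/{n}0.png",f["image"][:,:,::-1]); print(n,f["intrinsics"],f["D"],f["eye"],f["rotation"])
E
```

```text
pics
{'clock': 0.0, 'qpos': array([ 1.12860895e+00,  3.53599969e-01,  1.63420008e+00, -2.14455377e-05,
        1.15522738e+00, -2.42979594e-03]), 'qvel': array([ 3.75839179e-04, -2.75804932e-03, -1.47520500e-03, -1.23784438e-03,
       -1.75048885e-03,  2.98857474e-05]), 'joint_efforts': array([ 1.57471928e-03, -6.05264854e+01, -3.42063081e+01,  1.49169787e-04,
        9.52118455e-03,  8.25971398e-06]), 'eef_pos': array([265.97808519, 565.27816505, 403.96339488]), 'tcp_rot': array([-3.14015783e+00,  1.61215286e-05,  2.70184375e+00]), 'contact_force': array([ 0.03607877, -0.37116995, -0.01587898]), 'wrist_torque': array([-0.02228677,  0.06182614, -0.0461182 ]), 'opening': 0.9997622747994543} 173.4
side [[481.30807608   0.         330.50412217]
 [  0.         481.30807608 240.61115414]
 [  0.           0.           1.        ]] [-0.12443919  0.          0.          0.          0.        ] [ 102.92355739 -548.01069248  751.45376031] [ 0.85022317 -0.00102092 -0.72316744]
top [[465.13380834   0.         308.84708225]
 [  0.         465.13380834 240.60372559]
 [  0.           0.           1.        ]] [-0.06014493  0.          0.          0.          0.        ] [ 364.24688227   28.04151626 1065.86035572] [ 0.19501552 -0.02676756 -1.58708369]
```

View pics/side0.png

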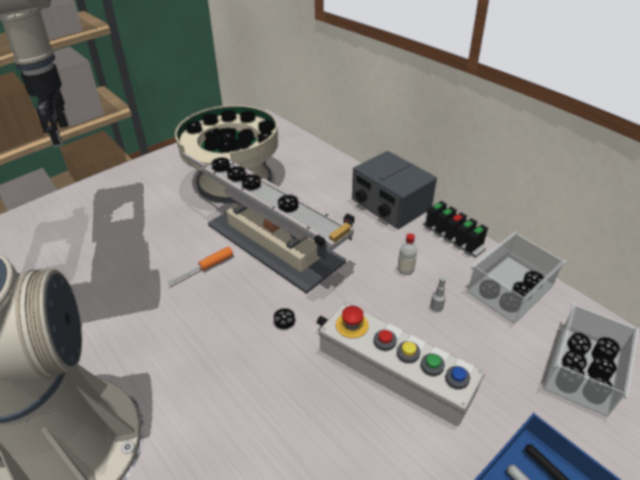

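View pics/top0.png

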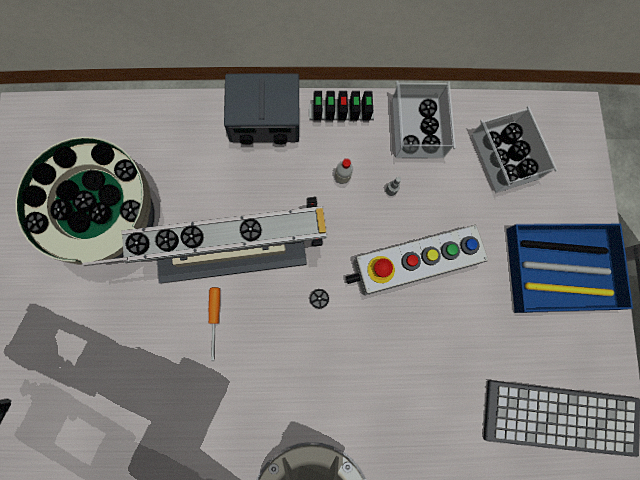

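The side view shows the hung wheel at about (288,203) and the brass stop at (341,231). The blue key is at (457,374) there. In the top view the hung wheel is at (251,229), wait1 at (192,237), the stop at (321,220) and the blue key at (471,244).

```bash
cat > h.py <<'E'
import numpy as np, cv2
from scipy.spatial.transform import Rotation as Ro
from rig import r, grab_frame, workorder
def ray(f,p):
    u=cv2.undistortPoints(np.array([[p]],float),f["intrinsics"],np.array(f["D"]))[0,0]
    d=Ro.from_euler('xyz',f["rotation"]).as_matrix()@np.array([u[0],-u[1],-1.]); return np.array(f["eye"]),d/np.linalg.norm(d)
def plane(f,p,z):
    e,d=ray(f,p); return e+d*(z-e[2])/d[2]
def tri(fa,pa,fb,pb):
    (a,d),(b,g)=ray(fa,pa),ray(fb,pb)
    s=np.linalg.lstsq(np.c_[d,-g],b-a,rcond=None)[0]; P,Q=a+d*s[0],b+g*s[1]; return (P+Q)/2,np.linalg.norm(P-Q)
def blobs(f,lo,hi,mina=20,roi=None):
    h=cv2.cvtColor(f["image"],cv2.COLOR_RGB2HSV); m=cv2.inRange(h,np.array(lo),np.array(hi))
    if roi: k=np.zeros_like(m); x0,y0,x1,y1=roi; k[y0:y1,x0:x1]=1; m=m*k
    n,l,s,c=cv2.connectedComponentsWithStats(m); return [(c[i].round(1),s[i].tolist()) for i in range(1,n) if s[i][4]>=mina]
E
python3 - <<'E'
from h import *
S,T=grab_frame("side"),grab_frame("top")
cv2.imwrite("pics/tz.png",cv2.resize(T["image"][180:300,110:350,::-1],None,fx=3.3,fy=3.3,interpolation=2))
cv2.imwrite("pics/sz.png",cv2.resize(S["image"][140:290,190:380,::-1],None,fx=4,fy=4,interpolation=2))
for n,f,roiw,roib in (("S",S,(205,150,310,220),(430,350,480,400)),("T",T,(125,215,300,260),(450,225,490,260))):
    print(n,"wheel",blobs(f,(0,0,0),(180,255,70),40,roiw)); print(n,"blue",blobs(f,(100,120,60),(130,255,255),20,roib))
    print(n,"brass",blobs(f,(12,90,90),(28,255,255),20,(310,200,365,245)))
    print(n,"keys G",blobs(f,(45,90,60),(85,255,255),30,(340,220,490,390)),"Y",blobs(f,(22,120,120),(35,255,255),30,(395,240,440,390)))
E
```

```text
S wheel [(array([236.6, 173.6]), [212, 158, 48, 32, 641]), (array([267.8, 171.6]), [263, 162, 9, 19, 62]), (array([219.5, 198.7]), [205, 192, 35, 13, 166]), (array([288. , 203.3]), [279, 195, 19, 17, 256])]
S blue [(array([458.5, 373.6]), [452, 367, 15, 14, 163])]
S brass [(array([340.2, 231.6]), [330, 222, 21, 19, 199])]
S keys G [(array([467.6, 223.4]), [463, 221, 10, 7, 50]), (array([478.3, 229.8]), [474, 227, 10, 7, 51]), (array([433.1, 360.8]), [426, 355, 15, 13, 159])] Y [(array([408.6, 348.3]), [402, 342, 14, 14, 152])]
T wheel [(array([130.2, 218. ]), [125, 215, 12, 7, 56]), (array([145.3, 220.9]), [134, 215, 21, 14, 191]), (array([250.3, 229.5]), [240, 218, 22, 24, 275]), (array([191.7, 236.3]), [181, 222, 23, 27, 294]), (array([166.9, 240. ]), [155, 229, 24, 23, 303]), (array([137.3, 243.2]), [125, 232, 24, 23, 318]), (array([235.9, 250.8]), [147, 241, 153, 19, 409]), (array([274.6, 255.6]), [252, 247, 43, 13, 138])]
T blue [(array([471.7, 243.9]), [467, 239, 11, 11, 95])]
T brass [(array([320.6, 219.7]), [316, 208, 10, 24, 165])]
T keys G [(array([452.1, 249.1]), [447, 244, 11, 11, 100])] Y [(array([432.4, 254.5]), [427, 250, 11, 10, 90])]
```

View pics/tz.png

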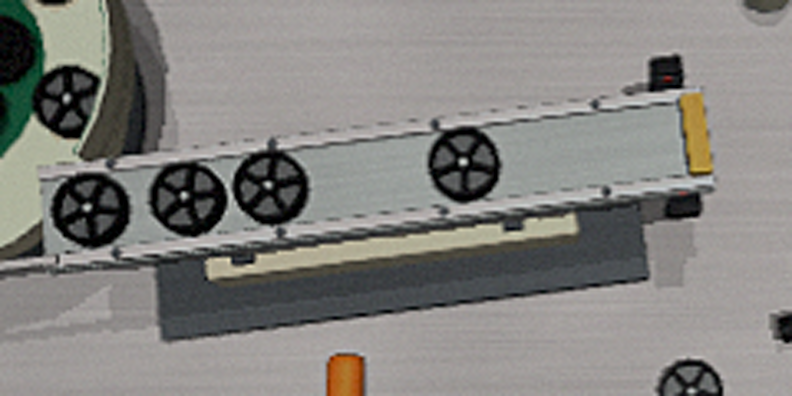

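View pics/sz.png

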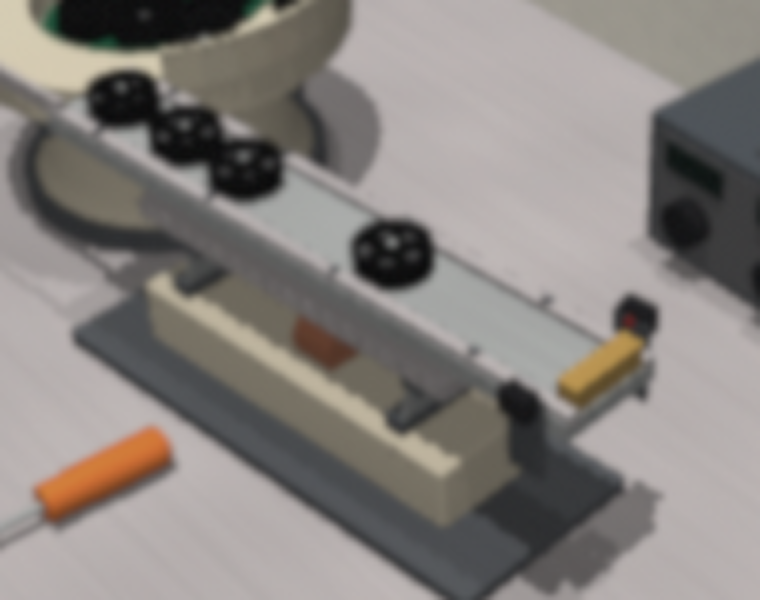

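Run:
```python
from h import *
S,T=grab_frame("side"),grab_frame("top")
np.set_printoptions(precision=1,suppress=True)
cv=lambda p:(p[0]/3.3+110,p[1]/3.3+180)
W={}
for n,p in dict(hung=(463.5,165),w1=(271,187),w2=(188,199),w3=(91,210),face=(684.5,135),brassmid=(696,133)).items():
    W[n]=plane(T,cv(p),156); print(n,W[n])
L=[plane(T,cv(p),145) for p in [(42,173),(680,95)]]; R=[plane(T,cv(p),145) for p in [(42,255),(715,187)]]
for a,b in(L,R): d=b-a; print("edge",np.degrees(np.arctan2(d[1],d[0])),a,b)
d=W["face"]-W["w3"]; print("dir",np.degrees(np.arctan2(d[1],d[0])))
d=W["hung"]-W["w3"]; print("dir",np.degrees(np.arctan2(d[1],d[0])))
print("tri hung",tri(S,(190+392/4,140+248/4),T,cv((463.5,165))))
print("side hung", plane(S,(190+392/4,140+245/4),156), "brass",plane(S,(340.2,231.6),154))
for n,a,b in(("blue",(458.5,373.6),(471.7,243.9)),("green",(433.1,360.8),(452.1,249.1)),("yel",(408.6,348.3),(432.4,254.5))):
    print(n,tri(S,a,T,b),plane(T,b,83),plane(S,a,83))
s=r.sense(); print(Ro.from_euler('xyz',s["tcp_rot"]).as_matrix(), s["eef_pos"])
```

```text
hung [566.5 117.2 156. ]
w1 [554.2 233.2 156. ]
w2 [547.3 283.1 156. ]
w3 [541.2 341.6 156. ]
face [583.8 -17.2 156. ]
brassmid [585.  -24.2 156. ]
edge -83.42388103685508 [566.8 376.9 145. ] [612.  -15.4 145. ]
edge -84.74882567337394 [515.9 373.8 145. ] [553.5 -35.8 145. ]
dir -83.22611162746755
dir -83.57142468500813
tri hung (array([569.7, 116.9, 149.1]), np.float64(3.809128629411562))
side hung [567.8 110.8 156. ] brass [585.  -30.9 154. ]
blue (array([ 547.9, -359.6,   79.9]), np.float64(1.4265207137435112)) [ 546.7 -357.9   83. ] [ 546.6 -360.8   83. ]
green (array([ 536.9, -314.9,   79.3]), np.float64(1.1830804400981716)) [ 535.7 -313.2   83. ] [ 535.1 -316.4   83. ]
yel (array([ 525.4, -270.2,   79.4]), np.float64(1.1013122710990206)) [ 524.4 -268.8   83. ] [ 523.7 -271.9   83. ]
[[-0.9  0.4 -0. ]
 [ 0.4  0.9 -0. ]
 [ 0.  -0.  -1. ]] [266.1 565.5 404.4]
```

Heights and sizes agree: key pitch is 46 mm and the free gap behind the hung wheel is about 72 mm. I'll push with the jaws shut and tool x along the track. First I'll move to 48 mm behind the hung wheel.

```bash
cat >> h.py <<'E'
def shift(P,yaw=None):
    s=r.sense(); M=Ro.from_euler('xyz',s["tcp_rot"]).as_matrix()
    d=M.T@(np.array(P)-s["eef_pos"])/1000
    sp=None if yaw is None else -np.degrees((yaw-s["tcp_rot"][2]+np.pi)%(2*np.pi)-np.pi)
    print("shift m",d.round(4),"spin",sp, "now",s["eef_pos"].round(1),s["tcp_rot"].round(4),"F",s["contact_force"].round(2),"t",s["clock"],s["opening"])
E
python3 -c "
from h import *
shift((561.4,163.5,390),1.6825)"
```

```text
shift m [-0.4384 -0.238   0.0145] spin 58.39896307819015 now [266.1 565.5 404.4] [-3.1411 -0.      2.7018] F [ 0.68 -0.61  0.43] t 0.3 1.0010462556861397
```

Emit:
carry_out:
  steps:
    - [[0, -0.035, -0.019, 0, 6], [0, -0.075, -0.041, 0, 12], [0, -0.115, -0.062, 0, 18], [0, -0.155, -0.084, 0, 24], [0, -0.195, -0.106, 0, 30], [0, -0.235, -0.128, 0, 36], [0, -0.275, -0.149, 0, 42], [0, -0.31, -0.168, 0, 48]]

```text
clock: 1.1
eef_pos: [476.0, 279.6, 404.7]
tcp_rot: [3.141, 0.0, 1.859]
contact_force: [0.5, -0.6, 1.1]
opening: -0.001
```

```bash
python3 -c "
from h import *
shift((561.4,163.5,390),1.6825)"
```

```text
shift m [-0.1356  0.0488  0.0147] spin 10.134271978323378 now [476.  279.6 404.7] [3.1415e+00 4.0000e-04 1.8594e+00] F [ 0.46 -0.63  1.09] t 1.1 -0.0014823468917353408
```

Emit:
carry_out:
  steps:
    - [[0, -0.035, 0.012, 0.003, 4], [0, -0.07, 0.025, 0.007, 7], [0, -0.1, 0.036, 0.01, 10.1], [0, -0.125, 0.045, 0.013, 10.1], [0, -0.1356, 0.0488, 0.0147, 10.1], [0, -0.1356, 0.0488, 0.0147, 10.1], [0, -0.1356, 0.0488, 0.0147, 10.1]]

```text
clock: 1.8
eef_pos: [561.0, 164.0, 390.0]
tcp_rot: [-3.141, 0.0, 1.683]
contact_force: [-0.3, 0.6, -0.6]
opening: -0.004
```

```bash
python3 -c "
from h import *
shift((561.4,163.5,321.5),1.6825)
S,T=grab_frame('side'),grab_frame('top')
cv2.imwrite('pics/t1.png',cv2.resize(T['image'][160:280,110:350,::-1],None,fx=3.3,fy=3.3,interpolation=2))
cv2.imwrite('pics/s1.png',cv2.resize(S['image'][120:270,190:380,::-1],None,fx=4,fy=4,interpolation=2))"
```

```text
shift m [-0.0005  0.0004  0.0685] spin 0.021002653165112718 now [561. 164. 390.] [-3.1412  0.      1.6829] F [-0.3   0.56 -0.57] t 1.8 -0.004022448388242547
```

View pics/s1.png

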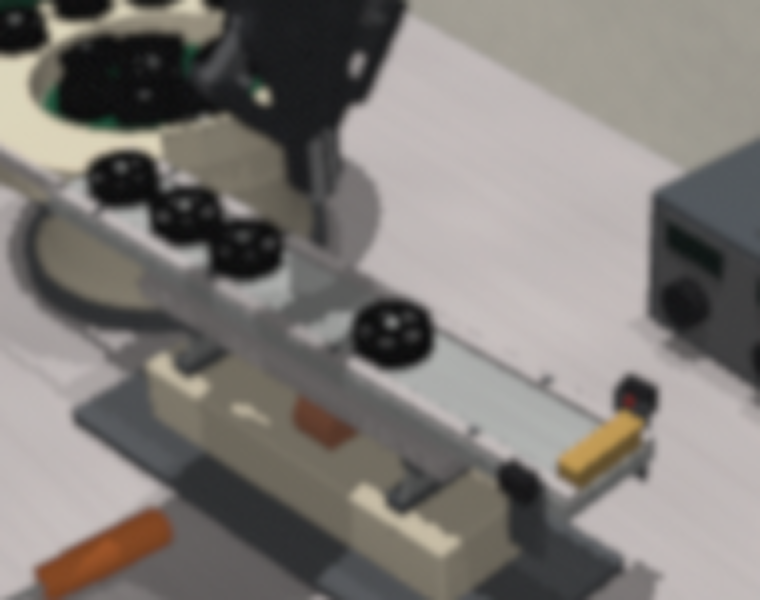

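View pics/t1.png

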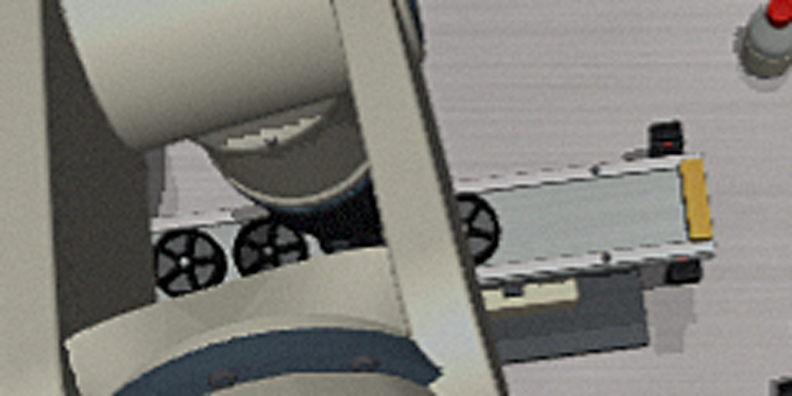

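The side view shows the shut fingers above the free track between wait1 and the hung wheel, with their tips near (315,195) in the zoom. Descending now.

Emit:
carry_out:
  steps:
    - [[0, 0, 0, 0.02, 0], [0, 0, 0, 0.04, 0], [0, 0, 0, 0.055, 0], [0, 0, 0, 0.064, 0], [0, 0, 0, 0.068, 0], [0, 0, 0, 0.068, 0]]

```text
clock: 2.5
eef_pos: [560.8, 164.6, 322.0]
tcp_rot: [-3.141, 0.0, 1.684]
contact_force: [0.5, -0.3, 0.6]
opening: -0.004
```

```bash
python3 -c "
from h import *
shift((561.4,163.5,321.5),1.6825)
S=grab_frame('side')
cv2.imwrite('pics/s2.png',cv2.resize(S['image'][120:270,190:380,::-1],None,fx=4,fy=4,interpolation=2))"
```

```text
shift m [-0.0012  0.0005  0.0005] spin 0.10575882605011325 now [560.8 164.6 322. ] [-3.1413e+00  1.0000e-04  1.6843e+00] F [ 0.49 -0.29  0.6 ] t 2.5 -0.003819205841493314
```

View pics/s2.png

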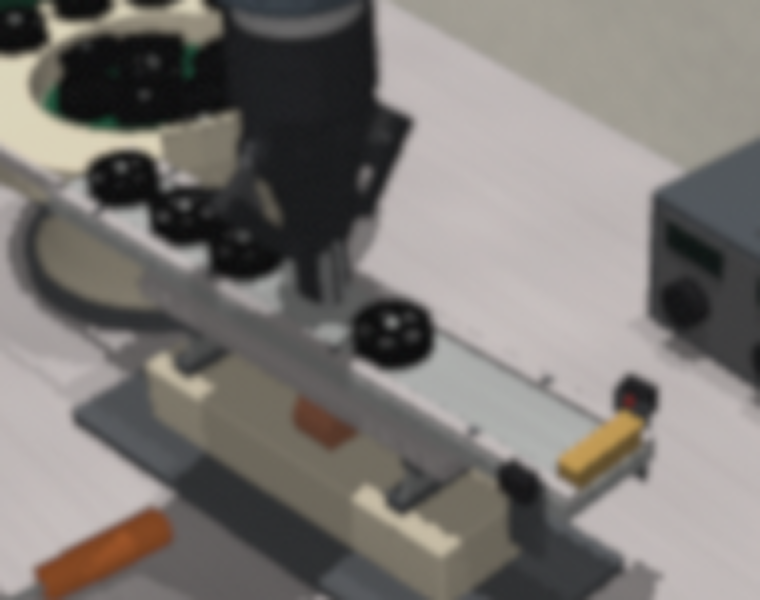

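The fingers are down in the gap, clear of both wheels. Pushing slowly along tool −x.

Emit:
carry_out:
  steps:
    - [[0, -0.004, 0, 0.0005, 0], [0, -0.009, 0, 0.0005, 0], [0, -0.014, 0, 0.0005, 0], [0, -0.019, 0, 0.0005, 0], [0, -0.024, 0, 0.0005, 0], [0, -0.029, 0, 0.0005, 0], [0, -0.034, 0, 0.0005, 0], [0, -0.039, 0, 0.0005, 0]]

```text
clock: 3.35
eef_pos: [565.5, 125.4, 322.0]
tcp_rot: [3.141, 0.0, 1.684]
contact_force: [-0.6, 0.7, 0.3]
opening: -0.005
```

```bash
python3 -c "
from h import *
shift((577.8,37.5,321.5),1.6825)
S=grab_frame('side')
cv2.imwrite('pics/s3.png',cv2.resize(S['image'][120:270,190:380,::-1],None,fx=4,fy=4,interpolation=2))"
```

```text
shift m [-0.0887  0.0023  0.0005] spin 0.09441243705333624 now [565.5 125.4 322. ] [3.1412 0.     1.6841] F [-0.62  0.73  0.27] t 3.35 -0.004616059712546592
```

View pics/s3.png

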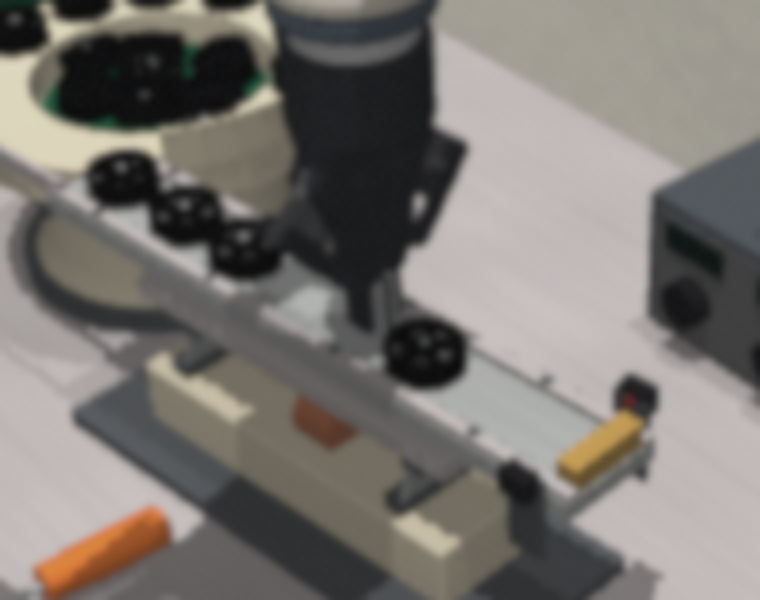

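The wheel is moving ahead of the fingers, now at zoom (426,352), and the waiting wheels haven't changed. Continuing.

Emit:
carry_out:
  steps:
    - [[0, -0.005, 0, 0.0005, 0], [0, -0.01, 0, 0.0005, 0], [0, -0.015, 0, 0.0005, 0], [0, -0.02, 0.0005, 0.0005, 0], [0, -0.025, 0.0005, 0.0005, 0], [0, -0.03, 0.001, 0.0005, 0], [0, -0.035, 0.001, 0.0005, 0], [0, -0.04, 0.001, 0.0005, 0]]

```text
clock: 4.2
eef_pos: [571.1, 84.8, 321.5]
tcp_rot: [3.141, 0.0, 1.684]
contact_force: [-0.2, 0.5, -0.1]
opening: 0.001
```

Emit:
carry_out:
  steps:
    - [[0, -0.005, 0, 0, 0], [0, -0.01, 0, 0, 0], [0, -0.015, 0, 0, 0], [0, -0.02, 0.0005, 0, 0], [0, -0.024, 0.0005, 0, 0], [0, -0.028, 0.001, 0, 0], [0, -0.032, 0.001, 0, 0], [0, -0.035, 0.001, 0, 0]]

```text
clock: 5.0
eef_pos: [576.1, 49.9, 321.5]
tcp_rot: [3.141, 0.0, 1.684]
contact_force: [-0.9, -0.5, 1.3]
opening: 0.001
```

```bash
python3 -c "
from h import *
shift((577.8,37.5,321.5),1.6825)
S,T=grab_frame('side'),grab_frame('top')
cv2.imwrite('pics/t4.png',cv2.resize(T['image'][160:280,110:350,::-1],None,fx=3.3,fy=3.3,interpolation=2))
cv2.imwrite('pics/s4.png',cv2.resize(S['image'][120:270,190:380,::-1],None,fx=4,fy=4,interpolation=2))"
```

```text
shift m [-0.0125  0.0003  0.    ] spin 0.08669309716021747 now [576.1  49.9 321.5] [3.1412e+00 3.0000e-04 1.6840e+00] F [-0.87 -0.55  1.32] t 5.0 0.0009203063460391359
```

View pics/s4.png

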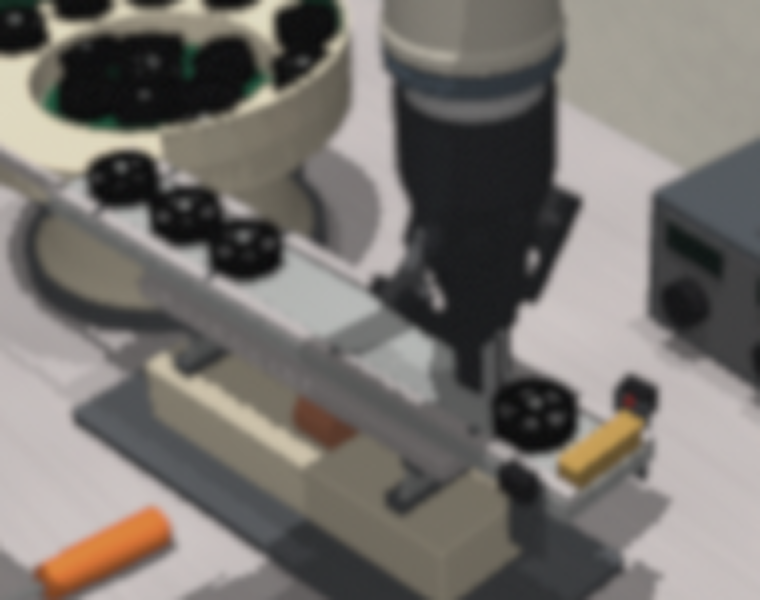

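View pics/t4.png

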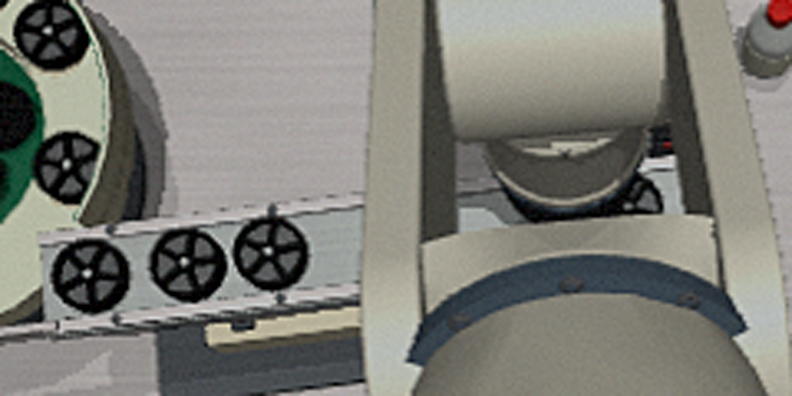

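The wheel centre is at about (537,413) in the side zoom, with roughly 12 mm left to the stop. Creeping now and watching the force.

Emit:
carry_out:
  steps:
    - [[0, -0.002, 0, 0, 0], [0, -0.004, 0, 0, 0], [0, -0.006, 0, 0, 0], [0, -0.008, 0, 0, 0], [0, -0.009, 0, 0, 0], [0, -0.01, 0, 0, 0]]

```text
clock: 5.7
eef_pos: [577.2, 39.8, 321.5]
tcp_rot: [3.141, 0.0, 1.684]
contact_force: [-0.6, -0.0, 0.4]
opening: -0.001
```

```bash
python3 -c "
from h import *
shift((577.8,37.5,321.5),1.6825)
S=grab_frame('side')
cv2.imwrite('pics/s5.png',cv2.resize(S['image'][190:270,290:380,::-1],None,fx=7,fy=7,interpolation=2))"
```

```text
shift m [-0.0023  0.0003 -0.    ] spin 0.06741871800860597 now [577.2  39.8 321.5] [3.1413e+00 4.0000e-04 1.6837e+00] F [-0.63 -0.03  0.38] t 5.7 -0.0011863975499456774
```

View pics/s5.png

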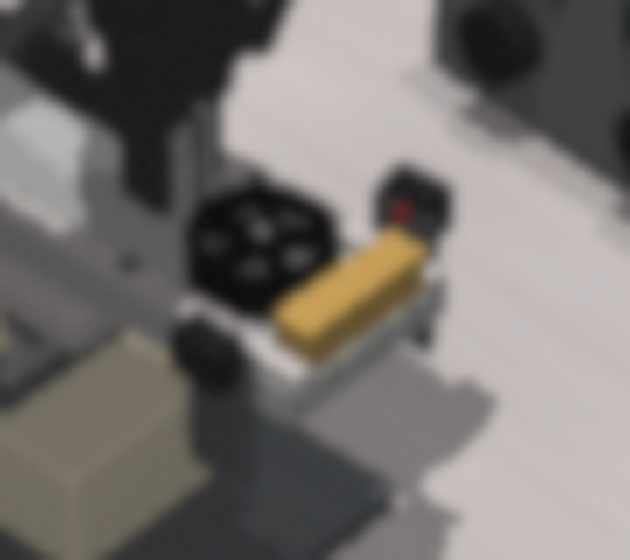

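The wheel's rim is now next to the brass stop in the picture, with no force yet. Creeping in short steps.

Emit:
carry_out:
  steps:
    - [[0, -0.001, 0, 0, 0], [0, -0.002, 0, 0, 0], [0, -0.0025, 0, 0, 0], [0, -0.0025, 0, 0, 0]]

```text
clock: 6.15
eef_pos: [577.5, 37.1, 321.5]
tcp_rot: [3.141, 0.001, 1.684]
contact_force: [-0.7, -1.0, -0.6]
opening: -0.005
```

Emit:
carry_out:
  steps:
    - [[0, -0.001, 0, 0, 0], [0, -0.0015, 0, 0, 0], [0, -0.002, 0, 0, 0]]

```text
clock: 6.45
eef_pos: [577.7, 35.7, 321.5]
tcp_rot: [3.141, -0.001, 1.683]
contact_force: [-0.4, 8.4, 1.0]
opening: 0.001
```

The 8.4 N reaction comes within 2 mm of the predicted stop position. Backing off, then rising.

Emit:
carry_out:
  steps:
    - [[0, 0.003, 0, 0, 0], [0, 0.008, 0, 0, 0], [0, 0.014, 0, 0, 0], [0, 0.02, 0, 0, 0], [0, 0.02, 0, -0.01, 0], [0, 0.02, 0, -0.03, 0], [0, 0.02, 0, -0.055, 0], [0, 0.02, 0, -0.08, 0]]

```text
clock: 7.25
eef_pos: [575.3, 55.5, 403.0]
tcp_rot: [3.141, -0.001, 1.684]
contact_force: [0.2, 0.9, -0.9]
opening: -0.002
```

```bash
python3 -c "
from h import *
shift((546.7,-359.4,300))
S=grab_frame('side')
cv2.imwrite('pics/s6.png',cv2.resize(S['image'][190:270,290:380,::-1],None,fx=7,fy=7,interpolation=2))"
```

```text
shift m [-0.4091 -0.0752  0.1027] spin None now [575.3  55.5 403. ] [ 3.1413e+00 -7.0000e-04  1.6835e+00] F [ 0.24  0.93 -0.95] t 7.25 -0.0024350086715720543
```

View pics/s6.png

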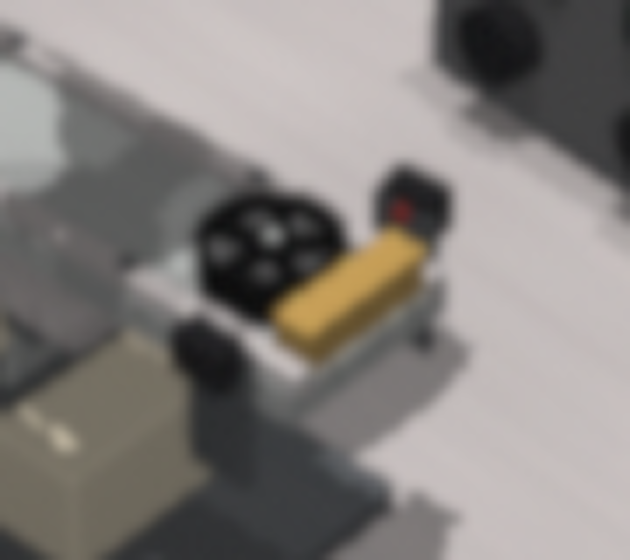

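The wheel sits against the brass stop in the side view. Travelling to above the blue key.

Emit:
carry_out:
  steps:
    - [[0, -0.03, -0.006, 0, 0], [0, -0.075, -0.014, 0, 0], [0, -0.12, -0.022, 0, 0], [0, -0.165, -0.03, 0, 0], [0, -0.21, -0.038, 0, 0], [0, -0.255, -0.047, 0, 0], [0, -0.3, -0.055, 0.01, 0], [0, -0.345, -0.063, 0.02, 0]]

```text
clock: 8.1
eef_pos: [552.5, -296.2, 387.8]
tcp_rot: [3.134, 0.0, 1.684]
contact_force: [0.3, 0.5, 0.5]
opening: -0.004
```

```bash
python3 -c "
from h import *
shift((546.7,-359.4,300))"
```

```text
shift m [-0.0621 -0.0135  0.0877] spin None now [ 552.5 -296.2  387.8] [3.1339e+00 5.0000e-04 1.6835e+00] F [0.3  0.51 0.51] t 8.1 -0.0041968354115092185
```

Emit:
carry_out:
  steps:
    - [[0, -0.03, -0.007, 0.01, 0], [0, -0.05, -0.012, 0.025, 0], [0, -0.0621, -0.0135, 0.04, 0], [0, -0.0621, -0.0135, 0.065, 0], [0, -0.0621, -0.0135, 0.0877, 0], [0, -0.0621, -0.0135, 0.0877, 0], [0, -0.0621, -0.0135, 0.0877, 0]]

```text
clock: 8.8
eef_pos: [547.0, -358.6, 299.7]
tcp_rot: [3.135, -0.001, 1.684]
contact_force: [0.6, 0.5, -0.2]
opening: 0.002
```

```bash
python3 -c "
from h import *
shift((546.7,-359.4,266))
S,T=grab_frame('side'),grab_frame('top')
cv2.imwrite('pics/t7.png',T['image'][:,:,::-1])
cv2.imwrite('pics/t7z.png',cv2.resize(T['image'][180:300,110:350,::-1],None,fx=3.3,fy=3.3,interpolation=2))
cv2.imwrite('pics/s7.png',cv2.resize(S['image'][270:420,310:500,::-1],None,fx=4,fy=4,interpolation=2))"
```

```text
shift m [-0.0008 -0.0006  0.0337] spin None now [ 547.  -358.6  299.7] [ 3.1348e+00 -5.0000e-04  1.6845e+00] F [ 0.58  0.53 -0.2 ] t 8.8 0.0020051049175563063
```

View pics/t7z.png

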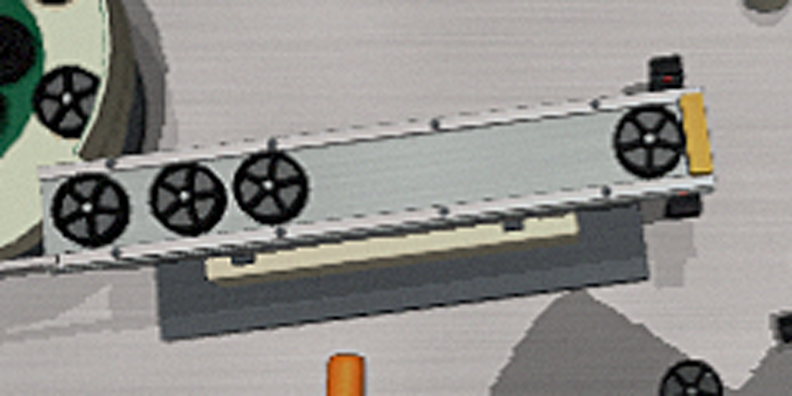

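View pics/s7.png

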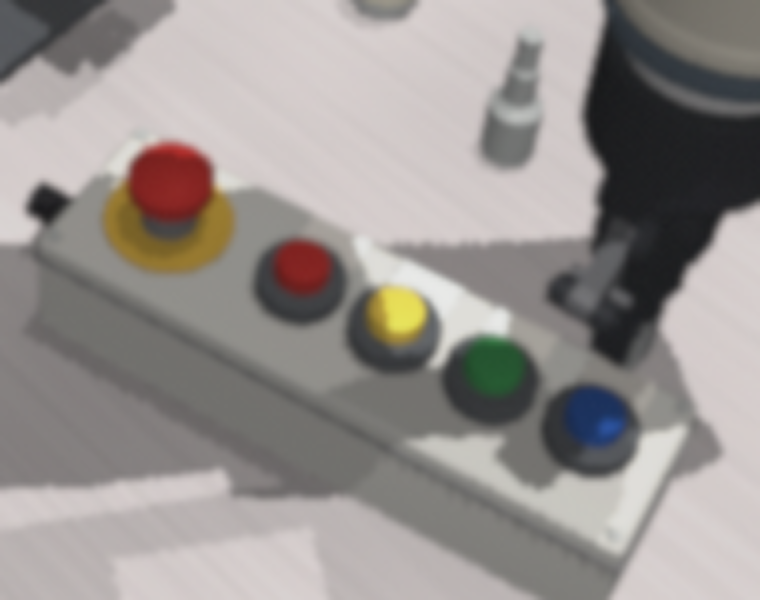

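The top view shows the wheel touching the brass stop at (649,142) and the waiting wheels exactly where they were. Descending to just above the blue key.

Emit:
carry_out:
  steps:
    - [[0, -0.0008, -0.0006, 0.012, 0], [0, -0.0008, -0.0006, 0.024, 0], [0, -0.0008, -0.0006, 0.031, 0], [0, -0.0008, -0.0006, 0.035, 0], [0, -0.0008, -0.0006, 0.036, 0]]

```text
clock: 9.4
eef_pos: [547.0, -359.9, 264.3]
tcp_rot: [3.134, 0.001, 1.684]
contact_force: [-0.6, 0.2, -0.5]
opening: -0.002
```

```bash
python3 -c "
from h import *
shift((546.7,-359.4,256))
S=grab_frame('side')
cv2.imwrite('pics/s8.png',cv2.resize(S['image'][320:400,410:500,::-1],None,fx=7,fy=7,interpolation=2))"
```

```text
shift m [ 0.0005 -0.0003  0.0083] spin None now [ 547.  -359.9  264.3] [3.1336e+00 6.0000e-04 1.6842e+00] F [-0.63  0.16 -0.5 ] t 9.4 -0.0020409643893143617
```

View pics/s8.png

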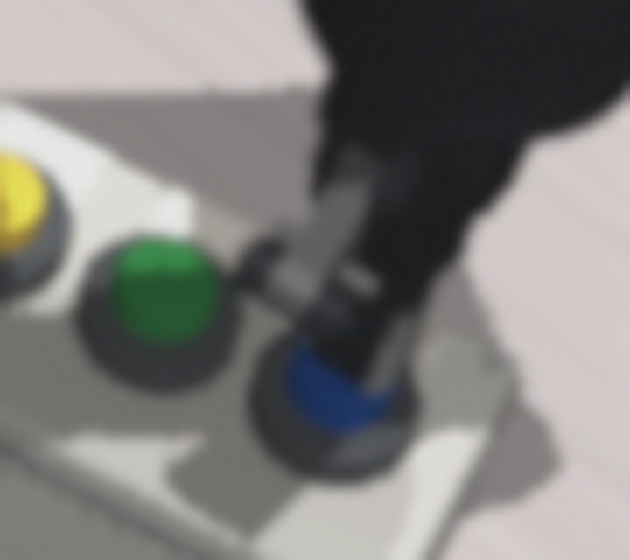

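The tip is over the blue cap and clear of the green key. Pressing in small steps.

Emit:
carry_out:
  steps:
    - [[0, 0.0005, 0, 0.004, 0], [0, 0.0005, 0, 0.007, 0], [0, 0.0005, 0, 0.009, 0], [0, 0.0005, 0, 0.0105, 0], [0, 0.0005, 0, 0.012, 0], [0, 0.0005, 0, 0.0125, 0], [0, 0.0005, 0, 0.0125, 0]]

```text
clock: 10.15
eef_pos: [547.4, -359.6, 254.2]
tcp_rot: [3.132, 0.002, 1.684]
contact_force: [-4.5, 2.5, 17.7]
opening: -0.003
```

```bash
python3 -c "
from h import *
shift((546.7,-359.4,251))
S=grab_frame('side')
cv2.imwrite('pics/s9.png',cv2.resize(S['image'][320:400,410:500,::-1],None,fx=7,fy=7,interpolation=2));
shift((546.7,-359.4,251))"
```

```text
shift m [ 0.0003 -0.0007  0.0032] spin None now [ 547.4 -359.6  254.2] [3.1323e+00 1.7000e-03 1.6842e+00] F [-4.52  2.52 17.65] t 10.15 -0.0026020280032492886
shift m [ 0.0003 -0.0007  0.0032] spin None now [ 547.4 -359.6  254.2] [3.1322e+00 1.8000e-03 1.6842e+00] F [-4.91  3.3  18.02] t 10.2 0.00177808476996837
```

View pics/s9.png

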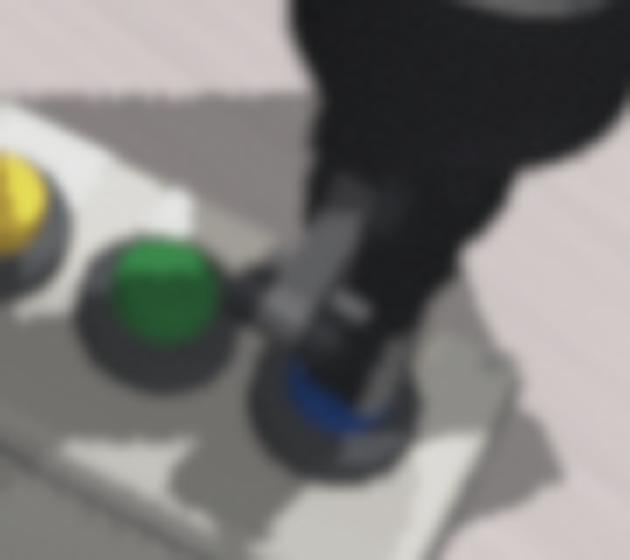

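18 N after only about 2 mm of cap travel means something other than the spring is carrying load, probably the housing rim. I'll use the wrist moment to locate the contact.

```bash
python3 -c "
from h import *
S=r.sense(); F=S['contact_force'];t=S['wrist_torque']*1000
print(F.round(2),t.round(1))
for h in (-173.4,0):
  # tau=p x F ; p=(x,y,h): tx=y*Fz-h*Fy ; ty=h*Fx-x*Fz ; 
  print(h,'dx',(h*F[0]-t[1])/F[2],'dy',(t[0]+h*F[1])/F[2])
T=grab_frame('top')
cv2.imwrite('pics/t9.png',cv2.resize(T['image'][200:290,380:500,::-1],None,fx=6,fy=6,interpolation=2))"
```

```text
[-4.91  3.3  18.02] [506.7 812.5  38.2]
-173.4 dx 2.1148645564058812 dy -3.618840224117535
0 dx -45.095742341726435 dy 28.12446867302285
```

View pics/t9.png

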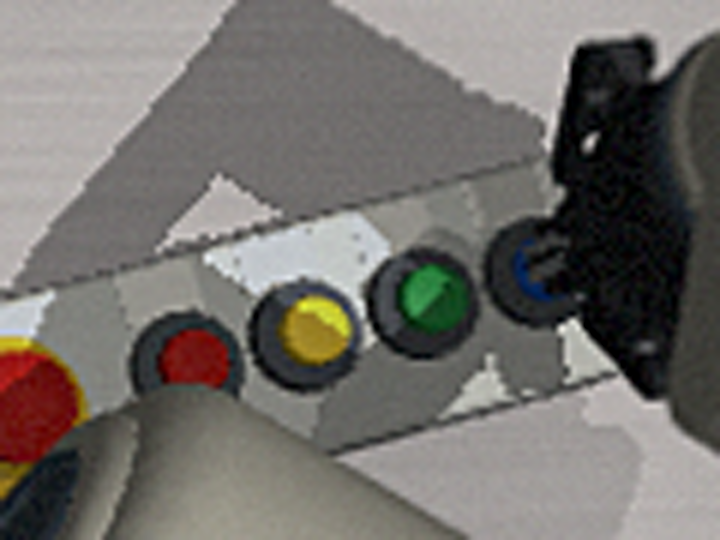

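Emit:
carry_out:
  steps:
    - [[0, 0, 0, -0.001, 0], [0, 0, 0, -0.001, 0]]

```text
clock: 10.45
eef_pos: [547.4, -359.6, 255.8]
tcp_rot: [3.132, 0.002, 1.684]
contact_force: [-0.5, 0.1, 3.5]
opening: -0.003
```

Emit:
carry_out:
  steps:
    - [[0, 0, 0, -0.001, 0], [0, 0, 0, -0.001, 0]]

```text
clock: 10.65
eef_pos: [547.4, -359.6, 256.8]
tcp_rot: [3.132, 0.002, 1.684]
contact_force: [-0.3, 0.4, 2.3]
opening: 0.005
```

Emit:
carry_out:
  steps:
    - [[0, 0, 0, -0.001, 0], [0, 0, 0, -0.001, 0]]

```text
clock: 10.85
eef_pos: [547.3, -359.6, 257.7]
tcp_rot: [3.132, 0.002, 1.684]
contact_force: [-0.1, 0.3, 2.0]
opening: -0.0
```

Emit:
carry_out:
  steps:
    - [[0, 0, 0, -0.001, 0], [0, 0, 0, -0.001, 0]]

```text
clock: 11.05
eef_pos: [547.4, -359.6, 258.7]
tcp_rot: [3.132, 0.002, 1.684]
contact_force: [0.2, -0.1, 2.6]
opening: -0.002
```

Emit:
carry_out:
  steps:
    - [[0, 0, 0, -0.001, 0], [0, 0, 0, -0.001, 0]]

```text
clock: 11.25
eef_pos: [547.3, -359.6, 259.7]
tcp_rot: [3.132, 0.002, 1.684]
contact_force: [0.1, -0.4, 1.1]
opening: 0.001
```

Emit:
carry_out:
  steps:
    - [[0, 0, 0, -0.001, 0], [0, 0, 0, -0.001, 0]]

```text
clock: 11.45
eef_pos: [547.3, -359.6, 260.7]
tcp_rot: [3.132, 0.002, 1.684]
contact_force: [-0.5, -1.1, 0.3]
opening: -0.003
```

Emit:
carry_out:
  steps:
    - [[0, 0, 0, -0.001, 0], [0, 0, 0, -0.001, 0]]

```text
clock: 11.65
eef_pos: [547.2, -359.5, 261.6]
tcp_rot: [3.133, 0.001, 1.684]
contact_force: [-0.6, 0.2, 0.5]
opening: 0.0
```

The release curve is the key's own spring: about 1.1 N at a TCP height of 259.7 mm, rising to 3.5 N at 255.8 mm. The cap therefore travelled at least about 5 mm (it registers at 3 mm), and the 18 N was it bottoming out. Withdrawing.

Emit:
carry_out:
  steps:
    - [[0, 0, 0, -0.01, 0], [0, 0, 0, -0.03, 0], [0, 0, 0, -0.06, 0], [0, 0, 0, -0.09, 0], [0, 0.0, -0.03, -0.12, 0], [0, 0.0, -0.07, -0.14, 0], [0, 0, -0.11, -0.14, 0], [0, 0, -0.14, -0.14, 0]]

```text
clock: 12.45
eef_pos: [404.9, -375.2, 402.0]
tcp_rot: [3.132, 0.003, 1.684]
contact_force: [0.4, -0.2, 0.0]
opening: 0.0
```

Emit:
carry_out:
  steps:
    - [[0, 0, -0.03, 0, 0], [0, 0, -0.05, 0, 0], [0, 0, -0.05, 0, 0], [0, 0, -0.05, 0, 0], [0, 0, -0.05, 0, 0]]

```text
clock: 12.95
eef_pos: [356.1, -381.0, 401.9]
tcp_rot: [3.131, 0.004, 1.684]
contact_force: [-0.0, -0.2, -0.0]
opening: -0.0
```

```bash
python3 -c "
from h import *
S,T=grab_frame('side'),grab_frame('top')
cv2.imwrite('pics/t10.png',T['image'][:,:,::-1])
cv2.imwrite('pics/s10.png',S['image'][:,:,::-1])
print(blobs(S,(100,120,60),(130,255,255),20,(430,350,480,400)),blobs(T,(100,120,60),(130,255,255),20,(450,225,490,260)))
print('T wheel',blobs(T,(0,0,0),(180,255,70),150,(125,205,312,260)))
shift((546,-359,300)); print(r.sense()['qvel'].round(3))"
```

```text
[(array([458.5, 373.6]), [452, 367, 15, 14, 163])] [(array([471.7, 243.8]), [467, 239, 11, 11, 94])]
T wheel [(array([146.7, 216.1]), [134, 205, 21, 24, 262]), (array([304.2, 222.7]), [296, 212, 16, 22, 203]), (array([191.8, 236.3]), [181, 223, 23, 25, 288]), (array([167., 240.]), [155, 229, 24, 23, 301]), (array([137.3, 243.4]), [125, 233, 24, 22, 315]), (array([229.3, 250.1]), [147, 240, 160, 20, 342])]
shift m [0.0003 0.1901 0.1034] spin None now [ 356.1 -380.8  401.5] [3.1315e+00 3.0000e-03 1.6851e+00] F [-0.28 -0.32  0.18] t 13.05 0.001906183906904095
[-0.001  0.001  0.006 -0.001 -0.001 -0.003]
```

View pics/t10.png

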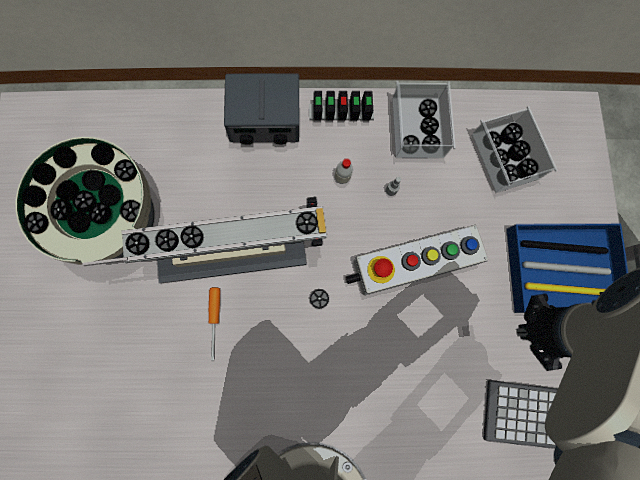

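View pics/s10.png

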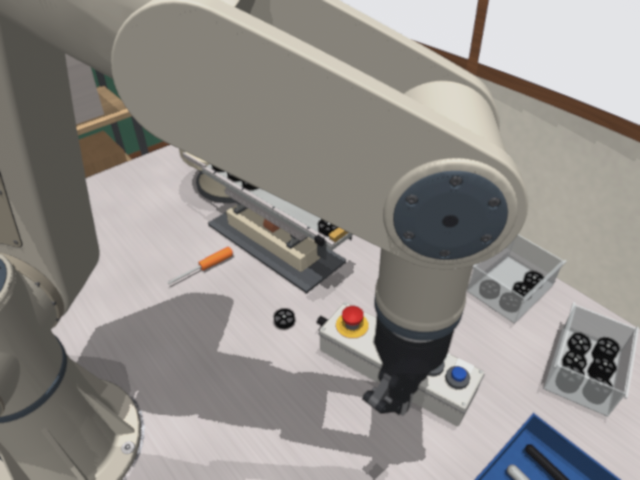

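```bash
python3 -c "
from h import *
T=grab_frame('top')
cv2.imwrite('pics/t11.png',cv2.resize(T['image'][195:250,280:340,::-1],None,fx=10,fy=10,interpolation=2))
w=plane(T,(280+267/10,195+277/10),156)
print(w)"
```

```text
[580.33330903   4.47535672 156.        ]
```

View pics/t11.png

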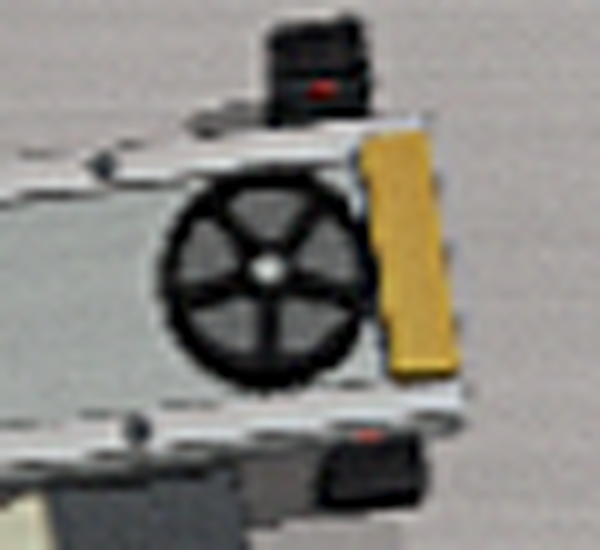

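The wheel rim touches the brass face at about (375,265) with no visible gap. The wheel centre measures (580.3, 4.5), against a predicted nest of (581.3, 4.7). Handing in.

```bash
python3 -c "
from h import *
print(workorder.sign_off())"
```

```text
the job is handed in; nothing more can be done
None
```

The hung wheel is against the brass stop, the blue reset key was pressed once and released, and the job was handed in at about 13 s of robot time. The arm stands clear of everything.

- **Wheel:** I slid it along the track with the shut fingertips until the wrist felt 8.4 N from the stop, then backed off. In the last picture the rim touches the brass with no visible gap. The centre measured within about 1 mm of where I predicted it should end, though one pixel is about 2 mm, so a smaller gap would not show.
- **Reset key:** The wrist read 18 N at the bottom of the press, well above the 4 N stated for full travel. The force on release matched the key's spring, about 3.5 N falling to 1.1 N over 4 mm. I therefore read the 18 N as the key hitting its bottom stop after at least about 5 mm of travel. It registers at 3 mm, but I had no direct reading of the switch. Afterwards the blue cap was back at its original pixel position in both views.
- **Height mismatch:** First contact with the key came about 4 mm higher than the given fingertip length predicts. The fingertips were probably about 4 mm lower on the track than planned too. They were still above the floor, and no contact force showed before the stop.
- **Everything else:** The three waiting wheels are within 0.2 px of where they started. The other keys, the mushroom stop, the sample wheel, screwdriver, bottle and gauge look unmoved in the top view.

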